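Set out the condiments beside the stacked tins

ROBOT

A 6-joint arm with a two-finger parallel gripper is mounted at the origin on a cart in front of the work surface, level with it; the furniture and walls round the work are solid. World frame = base frame: x ahead of the robot, y to its left, z up, the work surface at z = 0. Lengths are in m, angles in rad, forces in N, time in s.
With the tool pointing down it reaches from about 0.275 to 0.875 m from the base axis. Payload 12.5 kg.
Tool frame: the origin (TCP) lies midway between the tips of the shut fingers; the grasp point (between the pads) lies 19 mm behind it; z points along the fingers, y is the line along which they close (so a half turn about z gives the same grasp; the last joint's range is limited). The gripper opens to 85 mm and grips with 20 to 120 N. Pads are 22 mm wide; open, the fingers measure 114 mm over their backs; the gripper's body (76 mm by 85 mm) begins 54 mm behind the grasp point. The pads swing forward as they close: fully open they stand 13 mm farther back than shut.
Start: joints at [-0.085, 0.351, 1.652, -0, 1.139, -0.085], TCP at [0.55, 0, 0.231] pointing down, gripper open.
Joint ranges: [-2.75, 2.75], [-0.79, 2.1], [0.01, 2.65], [-1.57, 4.71], [0.07, 3.14], [-2.87, 2.87]. Speed limits (rad/s): [2.22, 2.22, 2.79, 3.14, 3.14, 3.14].

INTERFACE

Orientations are given as a rotation vector (axis times angle).
In Python, from workcell import bot, camera, camera_params, boxes_of gives the robot as it stands.
- The arm moves only by the tool move_arm, never from a script. Its argument "deltas" is a list of rows, each an object of numbers: "tx", "ty", "tz": the shift along the tool's x, y, z each as a share of 0.04 m, from -1 to 1; "spin": the turn about the tool's z as a share of 0.12 rad, from -1 to 1; "hand": the closure, from 0 (fully open) to 1 (shut). In form: [{"tx": .., "ty": .., "tz": .., "spin": .., "hand": ..}, ...]. A call has 1 to 10 rows; each row shifts and turns the commanded pose from where the row before left it, along the tool's axes as they then stand; what a row does not reach is not made up. A row lasts 1/12 s, in which the tool goes at most 41.7 mm and 7.16 degrees, less where a joint would pass 70% of its speed; a pose out of reach is approached as far as the arm can. A call with a number of a shift or a turn outside -1 to 1 is refused whole. A call with a gripper value outside its range is refused whole. The fingers move at their own pace and stop on an object; the grip force is fixed at half the most. Time passes only in rows, so rows that do not move let the fingers close. It gives the time, the measured TCP pose, the force, the opening and the grip force at its end, in the units of the state.
- bot.get_state(): the state, without advancing time (a new reading comes with each control period).
- camera(name): name is "scene" or "side" or "wrist"; returns (picture, depth): 384x512x3 uint8, red, green, blue; 384x512 float32, m along the optical axis (not along the pixel's ray), 0 where there is no reading.
- camera_params(name): a dict with "fx", "fy", "cx", "cy" (pixels), "k1" (the pictures are not rectified: a ray, as slopes to the right and down, at radius r is drawn at 1 + k1 r^2 times it, then the intrinsics apply), "R" (3x3) and "t" (3): a world point X has camera coordinates R X + t; the wrist camera has in their place "tool_from_camera" (4x4, takes a point from camera to tool coordinates, whose origin is the TCP and whose axes are the flange's). Camera axes: x right, y down, z forward; pixel columns grow to the right and rows downward; lengths in m; the calibration is good to about 2 mm. A picture is of the moment at which its call begins: read the wrist's pose just before it. camera_params takes no time and is no camera call.
- bot.close_job(): hands the job in; it is judged then, once.
Trained networks look in the newest picture that a camera, given by its name, has taken for a name from the list of things; names that differ only in an ending like _2 or _b are one class to them, and where a whole thing is asked for, a point or a joint stands for the part that bears it (a point fixed in the world has none). Each returns a list of dicts, best first, with "confidence" (0 to 1); they miss things now and then, are a little off and sometimes report something else, mostly with a low value. They report only what shows in the picture. A call takes as long as a camera call.
- boxes_of(thing, camera): "pixel" ([column, row] in pixels, amid what is visible of it).
The state is a dict: "t": time; "joint_positions": joint angles; "qd": joint speeds; "effort": joint torques, N m; "ee_pos": TCP position; "eef_rot": TCP orientation; "force": force on the tool from outside, world axes, zero at the start; "ft_torque": the same for the moment, N m; "width": finger opening in m; "grasp_force": force on a finger pad.
Only numpy, scipy, OpenCV 4.12 (cv2) and the standard library are available. Lean on these libraries where they do the work, as an engineer would, in place of code of your own. Each camera call takes 0.05 s, during which the arm holds its last target. There are 200 camera calls.

TASK

Set out the condiments on the cork coasters of the granite board, each upright and centred on its coaster: the green-lidded jam jar on the middle one, the red-capped spice jar on the end one beside the squat navy tin, and the white salt mill on the end one beside the green-and-white mug. Stack the small tin upright and centred on top of the squat tin. Do not shift the squat tin, the mug or the rice jar.

Things in the scene. Friction and masses are not known exactly. Their poses are not given: they have to be found in the camera images.
- jam_centre (a point): jam jar of clear glass with red jam and a dark green lid, round, 62 mm in diameter, 86 mm high (lid 56 mm in diameter, top 11 mm), 0.36 kg; loose, stands upright; the point is its centre, half-way up (43 mm above its foot), z up its axis. At the start it and the other three things to be moved stand three on the glass of the hob at the left, one on a small grey rubber mat at the right, both 6 mm above the worktop, in any order
- spice_centre (a point): spice jar with a bright red cap and a green label, round, 45 mm in diameter, 106 mm high (cap: the top 21 mm), 0.11 kg; loose, stands upright; the point is its centre, 53 mm above its foot, z up its axis
- mill_centre (a point): salt mill, white round cap above a clear tapering body; 136 mm high, foot 62 mm across, 0.16 kg; loose, stands upright; best gripped by its cap, a round head 48 mm in diameter from 100 to 122 mm above the foot (a thin 10 mm knob stands on it up to 136 mm; the cap does not turn); the point is its centre, 68 mm above its foot, z up its axis
- small_tin_centre (a point): small food tin with a teal and white label and a bare metal top, round, 57 mm in diameter, 72 mm high, 0.18 kg; loose, stands upright; the point is its centre, 36 mm above its foot, z up its axis
- squat_tin_top (a point): squat food tin with a navy blue label, round, 75 mm in diameter, 58 mm high, 0.26 kg; loose, stands on the worktop just past one end of the granite board, left or right; the point is the centre of its top, z up. The small tin goes on top of it; it must stay where it is
- mug: mug, green above and white below, cup 78 mm in diameter, 101 mm high, its handle turned roughly away from the robot; stands on the worktop just past the other end of the granite board; origin under its middle, between cup and handle (the cup's axis is 19 mm from it along its own +y, the handle reaches 58 mm along its own -y). Must stay where it is
- coaster_left_top (a point): round brown cork coaster, 80 mm across and 5 mm thick, fixed on the granite board; the point is the centre of its upper face, 19 mm above the worktop. The leftmost of three in a row with centres 98 mm apart, on a dark red granite board of 145 x 300 mm, 14 mm thick; each coaster's y axis points along the row to the robot's left
- coaster_mid_top (a point): round brown cork coaster, 80 mm across and 5 mm thick, fixed on the granite board; the point is the centre of its upper face, 19 mm above the worktop. The middle one of the row; the jam jar belongs here
- coaster_right_top (a point): round brown cork coaster, 80 mm across and 5 mm thick, fixed on the granite board; the point is the centre of its upper face, 19 mm above the worktop. The rightmost one of the row
- rice: tall rice jar of clear glass with a grey lid, 90 mm in diameter, 144 mm high, behind the board; origin at the centre of its underside. A bystander, to be left alone. Above it hangs a wall cabinet: its front is 0.60 m ahead of the robot base axis, its underside 0.54 m above the worktop, from 0.27 m left to 0.65 m right; keep the wrist in front of it

How it is judged:
At the end, for the whole second after the job is handed in: Jam jar on the middle coaster, spice jar on the end coaster by the squat tin, mill on the one by the mug, small tin on the squat tin: each within 15 mm of centre, upright (0.1 rad), resting, still. Squat tin, mug, rice jar within 30 mm of their start; squat tin and mug upright (horizontal distance between jam_centre and coaster_mid_top below 0.015 m and z of jam_centre in the frame of coaster_mid_top between 0.038 and 0.048 m and horizontal distance between small_tin_centre and squat_tin_top below 0.015 m and z of small_tin_centre in the frame of squat_tin_top between 0.031 and 0.041 m and ((y of squat_tin_top in the frame of coaster_left_top above 0 m and horizontal distance between spice_centre and coaster_left_top below 0.015 m and z of spice_centre in the frame of coaster_left_top between 0.048 and 0.058 m and horizontal distance between mill_centre and coaster_right_top below 0.015 m and z of mill_centre in the frame of coaster_right_top between 0.063 and 0.073 m) or (y of squat_tin_top in the frame of coaster_left_top below 0 m and horizontal distance between spice_centre and coaster_right_top below 0.015 m and z of spice_centre in the frame of coaster_right_top between 0.048 and 0.058 m and horizontal distance between mill_centre and coaster_left_top below 0.015 m and z of mill_centre in the frame of coaster_left_top between 0.063 and 0.073 m)) and angle between each of jam_centre, spice_centre, mill_centre, small_tin_centre, squat_tin_top, mug's own z axis and vertical below 0.1 rad and linear speed of each of jam, spice, mill, small_tin below 0.02 m/s and angular speed of each of jam, spice, mill, small_tin below 0.2 rad/s and distance of each of squat_tin_top, mug, rice from where it was at the start of the episode below 0.03 m); the robot touches nothing.
It fails at once if the squat tin is pushed more than 30 mm or tipped (distance of squat_tin_top from where it was at the start of the episode above 0.03 m or angle between squat_tin_top's own z axis and vertical above 0.3 rad).
It fails at once if the mug is pushed more than 30 mm or tipped (distance of mug from where it was at the start of the episode above 0.03 m or angle between mug's own z axis and vertical above 0.3 rad).
It fails at once if the rice jar is pushed more than 30 mm or tipped (distance of rice from where it was at the start of the episode above 0.03 m or angle between rice's own z axis and vertical above 0.3 rad).
It also fails if it takes over 122 s, if anything falls off the work surface, if the arm or the gripper's body presses on something with over 40 N, if the wrist force passes 120 N, or if a joint passes its speed limit or range.

## Working session

There is one attempt and no reset: what is moved stays moved. The work goes in short steps, Python scripts to look and compute and a tool call to move; the robot and the scene stay as the last step left them, time stands still between calls to the robot, and variables do not carry over. Pictures are saved under pics/ and viewed, at most 14 in all, crops included, and the job is handed in when it is done.

Besides the shell and the picture viewer there is one more tool, called after "Emit:" as a command line: name --argument value ..., lists and objects as JSON in quotes. move_arm: Moves the arm, as the interface text tells. Its arguments: {"type":"object","properties":{"deltas":{"type":"array"}},"required":["deltas"]}

```bash
mkdir -p pics; cat > h.py <<'E'
import numpy as np, cv2
from workcell import bot, camera, camera_params, boxes_of
from scipy.spatial.transform import Rotation as Ro
def ray(p,u,v):
    x=(np.asarray(u,float)-p["cx"])/p["fx"]; y=(np.asarray(v,float)-p["cy"])/p["fy"]
    a,b=x.copy(),y.copy()
    for _ in range(10):
        s=1+p["k1"]*(a*a+b*b); a,b=x/s,y/s
    return np.stack([a,b,np.ones_like(a)],-1)
def toworld(name,P,st=None):
    p=camera_params(name)
    if name=="wrist":
        T=np.array(p["tool_from_camera"]); Q=P@T[:3,:3].T+T[:3,3]
        return Q@Ro.from_rotvec(st["eef_rot"]).as_matrix().T+st["ee_pos"]
    return (P-np.array(p["t"]))@np.array(p["R"])
def cloud(name,d,st=None):
    v,u=np.mgrid[:d.shape[0],:d.shape[1]]
    return toworld(name,ray(camera_params(name),u,v)*d[...,None],st)
E
python3 - <<'E'
from h import *
s=bot.get_state(); print(s)
for n in ["scene","side","wrist"]:
    im,d=camera(n); cv2.imwrite(f"pics/{n}0.png",im[...,::-1]); np.save(f"pics/{n}0.npy",d)
    C=cloud(n,d,s)
    for th in ["jam_centre","spice_centre","mill_centre","small_tin_centre","squat_tin_top","mug","coaster_mid_top","rice"]:
        for b in boxes_of(th,n)[:3]:
            u,v=b["pixel"]; print(n,th,np.round(b["pixel"]),round(b["confidence"],2),np.round(C[int(v),int(u)],3))
E
```

```text
{'t': 0.0, 'joint_positions': array([-8.46474217e-02,  3.51223521e-01,  1.65243690e+00, -5.51185024e-06,
        1.13911483e+00, -8.46083705e-02]), 'qd': array([-0.00197819,  0.00090318,  0.00101009, -0.00058101,  0.00074438,
        0.00010124]), 'effort': array([ 1.33101348e-03, -5.06107914e+01, -2.91406649e+01,  6.01447425e-06,
        4.57781483e-03,  4.96419239e-05]), 'ee_pos': array([5.49659432e-01, 2.70598195e-05, 2.30760523e-01]), 'eef_rot': array([-2.22084523e+00, -2.22076363e+00,  1.20346246e-03]), 'force': array([-0.05677097,  0.35308066,  0.83338105]), 'ft_torque': array([-0.01258584, -0.03589457,  0.01854497]), 'grasp_force': 0.0, 'width': 0.08548503652981722}
scene jam_centre [185. 146.] 0.91 [0.506 0.445 0.06 ]
scene spice_centre [213. 157.] 0.86 [0.565 0.325 0.078]
scene spice_centre [217. 236.] 0.16 [0.461 0.044 0.018]
scene mill_centre [170. 164.] 0.71 [0.422 0.337 0.086]
scene small_tin_centre [265. 335.] 0.88 [ 0.42  -0.333  0.075]
scene squat_tin_top [253. 285.] 0.64 [ 0.464 -0.183  0.055]
scene mug [189. 185.] 0.78 [0.442 0.208 0.089]
scene coaster_mid_top [216.
[... 370 characters left out ...]
re [200. 151.] 0.55 [0.415 0.334 0.103]
side small_tin_centre [210. 308.] 0.84 [ 0.419 -0.344  0.068]
side small_tin_centre [218. 147.] 0.21 [0.482 0.447 0.064]
side squat_tin_top [240. 157.] 0.55 [0.553 0.324 0.069]
side mug [324. 207.] 0.68 [ 0.728 -0.103  0.112]
side mug [210. 178.] 0.62 [0.444 0.206 0.062]
side coaster_mid_top [218. 218.] 0.53 [0.454 0.036 0.018]
side coaster_mid_top [324. 209.] 0.36 [ 0.725 -0.104  0.107]
side rice [324. 208.] 0.95 [ 0.727 -0.105  0.11 ]
side rice [221. 147.] 0.56 [0.497 0.444 0.06 ]
wrist small_tin_centre [191. 336.] 0.68 [ 0.435 -0.291  0.021]
wrist squat_tin_top [202. 277.] 0.75 [ 0.469 -0.148  0.053]
wrist rice [423. 230.] 0.6 [ 0.711 -0.036  0.134]
```

View pics/scene0.png

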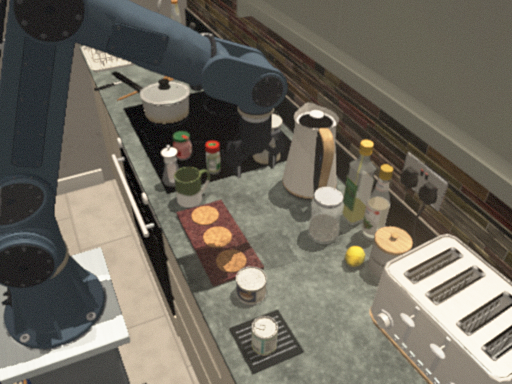

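View pics/side0.png

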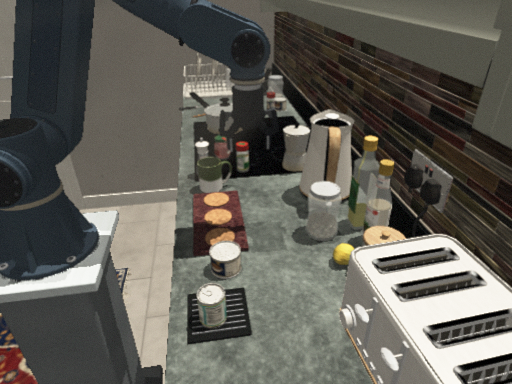

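Scene: the mug is at the left end (189,185) and the squat tin at the right (253,285). The mill (170,164), jam (183,145) and spice (213,157) stand on the hob and the small tin on the mat at (265,335). So the mill goes on the left coaster and the spice jar on the right one.

```bash
cat > fit.py <<'E'
from h import *
from scipy.optimize import least_squares
def circ(P,c0,r):
    # upright cylinder side fit, known radius
    f=lambda c: np.hypot(P[:,0]-c[0],P[:,1]-c[1])-r
    o=least_squares(f,c0,loss="soft_l1",f_scale=0.002); return o.x, np.median(np.abs(f(o.x)))
def near(C,c,rad,z0,z1):
    m=(np.hypot(C[...,0]-c[0],C[...,1]-c[1])<rad)&(C[...,2]>z0)&(C[...,2]<z1); return C[m]
def cork(im,n,st=None,zz=0.019):
    hsv=cv2.cvtColor(im,cv2.COLOR_RGB2HSV); m=cv2.inRange(hsv,(8,90,110),(25,255,255))
    v,u=np.mgrid[:384,:512]; p=camera_params(n)
    A=toworld(n,ray(p,u,v),st); O=toworld(n,np.zeros((1,3)),st)[0]; D=A-O
    X=O+D*((zz-O[2])/D[...,2])[...,None]
    out=[]
    k,l,s,c=cv2.connectedComponentsWithStats(m)
    for i in range(1,k):
        if s[i,4]<80: continue
        Q=X[l==i][:,:2]
        if np.hypot(*(Q.mean(0)-[.46,0]))>0.25: continue
        (cc,r)=cv2.minEnclosingCircle(Q.astype(np.float32)); out.append((np.round(Q.mean(0),4),np.round(cc,4),round(r,4),len(Q)))
    return out
E
python3 - <<'E'
from fit import *
T={"jamlid":((.505,.445),.028,.083,.090,.092),"spice":((.565,.325),.0225,.093,.109,.112),"mill":((.42,.337),.024,.109,.126,.128),
"small":((.42,-.335),.0285,.015,.072,.078),"squat":((.464,-.183),.0375,.01,.05,.058),"mug":((.442,.208),.039,.01,.09,.101),"rice":((.72,-.1),.045,.01,.11,.144)}
for n in ["scene","side"]:
    im=cv2.imread(f"pics/{n}0.png")[...,::-1].copy(); d=np.load(f"pics/{n}0.npy"); C=cloud(n,d)
    C[d==0]=9
    W=near(C,(.6,-.3),.08,-.05,.05); print(n,"worktop z",np.median(W[:,2]))
    for k,(c,r,z0,z1,zt) in T.items():
        P=near(C,c,r+.03,z0,z1); Q=near(C,c,r+.03,zt-.004,zt+.008)
        if len(P)>8:
            x,e=circ(P,c,r); print(k,len(P),np.round(x,4),round(e,4),"top",len(Q),np.round(np.median(Q,0),4) if len(Q) else "")
    for o in cork(im,n): print("cork",*o)
E
```

```text
scene worktop z -0.0003515204363967193
jamlid 54 [0.5072 0.4667] 0.0033 top 110 [0.5041 0.4603 0.0911]
spice 63 [0.5535 0.313 ] 0.0068 top 93 [0.5691 0.3429 0.1117]
mill 103 [0.4301 0.3566] 0.0041 top 40 [0.4283 0.3477 0.126 ]
small 413 [ 0.427  -0.3157] 0.0008 top 278 [ 0.4281 -0.3123  0.0756]
squat 301 [ 0.4668 -0.1637] 0.0007 top 355 [ 0.466  -0.165   0.0555]
mug 980 [0.4413 0.1835] 0.0124 top 67 [0.4473 0.2258 0.0992]
rice 815 [ 0.698  -0.1218] 0.0084 top 407 [ 0.741  -0.0659  0.1438]
cork [0.4598 0.1362] [0.458  0.1378] 0.0448 465
cork [0.4595 0.0393] [0.4605 0.0396] 0.0437 518
cork [ 0.4606 -0.0634] [ 0.4603 -0.0612] 0.0407 475
side worktop z -0.000510177323368384
jamlid 33 [0.5039 0.468 ] 0.0038 top 46 [0.4917 0.4578 0.0906]
spice 58 [0.5643 0.3453] 0.0015 top 54 [0.5637 0.3413 0.1107]
mill 77 [0.4229 0.3559] 0.004 top 14 [0.4244 0.3483 0.126 ]
small 559 [ 0.4227 -0.3149] 0.0006 top 325 [ 0.4203 -0.3149  0.0753]
squat 371 [ 0.4618 -0.1628] 0.0006 top 329 [ 0.4616 -0.1658  0.055 ]
mug 782 [0.4428 0.2409] 0.0029 top 43 [0.4407 0.2258 0.099 ]
rice 952 [ 0.7153 -0.1339] 0.0077 top 332 [ 0.7397 -0.067   0.1422]
cork [0.4564 0.1372] [0.4564 0.1375] 0.0435 303
cork [0.4565 0.0404] [0.4567 0.0406] 0.0427 360
cork [ 0.4646 -0.0643] [ 0.4617 -0.0687] 0.039 192
```

View pics/wrist0.png

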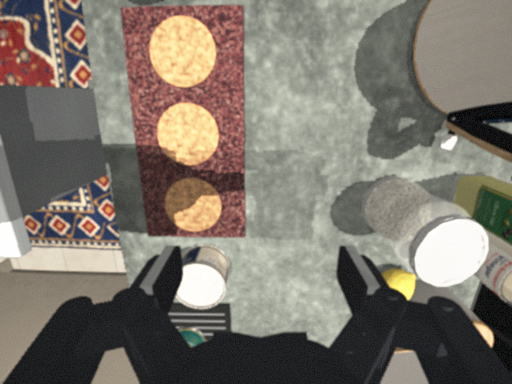

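Wrist picture: the coasters are at (183,50), (187,133) and (193,203), and the squat tin at (202,285). Image up is world +y and image right is +x. First move: hover over the small tin.

Emit:
move_arm --deltas '[{"tx": -0.5,"ty": -0.2,"tz": 0},{"tx": -0.8,"ty": -0.3,"tz": 0},{"tx": -0.9,"ty": -0.35,"tz": 0},{"tx": -0.9,"ty": -0.35},{"tx": -0.9,"ty": -0.35},{"tx": -0.9,"ty": -0.4},{"tx": -0.9,"ty": -0.4},{"tx": -0.9,"ty": -0.4},{"tx": -0.8,"ty": -0.3},{"tx": -0.4,"ty": -0.1}]'

```text
invalid input
```

```bash
cat > look.py <<'E'
import sys
from fit import *
# name x y r z0 z1 ztop ; fit side and top disc in wrist + fixed cameras
T={"jam":((.505,.463),.028,.083,.090,.092),"spice":((.567,.343),.0225,.093,.109,.112),"mill":((.427,.353),.024,.109,.126,.128),
"small":((.425,-.315),.0285,.015,.072,.078),"squat":((.464,-.164),.0375,.01,.05,.058),
"jamP":((.46,.04),.028,.096,.103,.105),"spiceP":((.46,-.061),.0225,.106,.122,.125),"millP":((.459,.137),.024,.122,.139,.141),"smallP":((.464,-.164),.0285,.065,.122,.130)}
def go(names,cams=("wrist",),tag=None):
    s=bot.get_state(); print("t",round(s["t"],2),"tcp",np.round(s["ee_pos"],4),np.round(s["eef_rot"],3),"w",round(s["width"],4),"F",np.round(s["force"],1))
    for n in cams:
        im,d=camera(n); C=cloud(n,d,s); C[d==0]=9
        if tag: cv2.imwrite(f"pics/{n}{tag}.png",im[...,::-1])
        for k in names:
            c,r,z0,z1,zt=T[k]
            P=near(C,c,r+.025,z0,z1); Q=near(C,c,r+.025,zt-.005,zt+.006); o=[n,k]
            if len(P)>15: x,e=circ(P,c,r); o+=["side",len(P),np.round(x,4),round(e,4)]
            if len(Q)>15: cc,rr=cv2.minEnclosingCircle(Q[:,:2].astype(np.float32)); o+=["top",len(Q),np.round(cc,4),round(rr,4),np.round(Q.mean(0),4)]
            print(*o)
        if n=="wrist" or "cork" in names:
            for o in cork(im,n,s): print(n,"cork",*o)
if __name__=="__main__":
    a=sys.argv; go(a[1].split(","),a[2].split(","),a[3] if len(a)>3 else None)
E
python3 look.py small,squat wrist,scene,side 1
```

```text
t 1.35 tcp [0.55   0.     0.2313] [2.221 2.221 0.   ] w 0.0853 F [ 0.7 -0.5  0.1]
wrist small side 206 [ 0.4249 -0.3163] 0.0006
wrist squat side 806 [ 0.4634 -0.1644] 0.0008 top 1510 [ 0.4651 -0.1638] 0.0383 [ 0.4679 -0.1642  0.0543]
wrist cork [0.3117 0.1673] [0.3107 0.1618] 0.0396 242
wrist cork [0.4585 0.1397] [0.4583 0.1384] 0.041 3285
wrist cork [0.458  0.0415] [0.4581 0.0405] 0.0414 2504
wrist cork [ 0.4581 -0.0559] [ 0.4577 -0.0573] 0.041 2419
wrist cork [ 0.2436 -0.1088] [ 0.2429 -0.112 ] 0.0342 115
scene small side 401 [ 0.4272 -0.3159] 0.0009 top 375 [ 0.4264 -0.3171] 0.0299 [ 0.4271 -0.3157  0.0753]
scene squat side 319 [ 0.4666 -0.1635] 0.0007 top 468 [ 0.4657 -0.1644] 0.04 [ 0.4667 -0.1642  0.0551]
side small side 559 [ 0.4228 -0.3149] 0.0006 top 433 [ 0.4237 -0.3151] 0.0297 [ 0.4225 -0.3163  0.0751]
side squat side 369 [ 0.4618 -0.1629] 0.0006 top 471 [ 0.4618 -0.1644] 0.0387 [ 0.4611 -0.1645  0.0548]
```

Emit:
move_arm --deltas '[{"tx": -0.5,"ty": -0.2,"tz": 0,"spin": 0,"hand": 0},{"tx": -0.8,"ty": -0.3,"tz": 0,"spin": 0,"hand": 0},{"tx": -0.9,"ty": -0.35,"tz": 0,"spin": 0,"hand": 0},{"tx": -0.9,"ty": -0.35,"tz": 0,"spin": 0,"hand": 0},{"tx": -0.9,"ty": -0.35,"tz": 0,"spin": 0,"hand": 0},{"tx": -0.9,"ty": -0.4,"tz": 0,"spin": 0,"hand": 0},{"tx": -0.9,"ty": -0.4,"tz": 0,"spin": 0,"hand": 0},{"tx": -0.9,"ty": -0.4,"tz": 0,"spin": 0,"hand": 0},{"tx": -0.8,"ty": -0.3,"tz": 0,"spin": 0,"hand": 0},{"tx": -0.4,"ty": -0.08,"tz": 0,"spin": 0,"hand": 0}]'

```text
t: 2.33
ee_pos: [0.423, -0.3191, 0.2314]
eef_rot: [2.224, 2.218, -0.001]
force: [-0.4, 0.7, -0.4]
width: 0.0856
grasp_force: 0.0
```

```bash
python3 look.py small,squat wrist
```

```text
t 2.33 tcp [ 0.423  -0.3191  0.2314] [ 2.224e+00  2.218e+00 -1.000e-03] w 0.0856 F [-0.4  0.7 -0.4]
wrist small side 336 [ 0.425  -0.3163] 0.0002 top 1606 [ 0.425  -0.3163] 0.0286 [ 0.4249 -0.3157  0.0745]
wrist squat side 230 [ 0.4649 -0.1635] 0.0001 top 3697 [ 0.4648 -0.1641] 0.0379 [ 0.4646 -0.1662  0.0545]
```

Emit:
move_arm --deltas '[{"tx": 0,"ty": 0,"tz": 0.5,"spin": 0,"hand": 0},{"tx": 0,"ty": 0,"tz": 0.8,"spin": 0,"hand": 0},{"tx": 0,"ty": 0,"tz": 0.8,"spin": 0,"hand": 0},{"tx": 0,"ty": 0,"tz": 0.8,"spin": 0,"hand": 0},{"tx": 0,"ty": 0,"tz": 0.8,"spin": 0,"hand": 0},{"tx": 0,"ty": 0,"tz": 0.6,"spin": 0,"hand": 0},{"tx": 0,"ty": 0,"tz": 0.4,"spin": 0,"hand": 0},{"tx": 0,"ty": 0,"tz": 0.2,"spin": 0,"hand": 0},{"tx": 0,"ty": 0,"tz": 0,"spin": 0,"hand": 0},{"tx": 0,"ty": 0,"tz": 0,"spin": 0,"hand": 0}]'

```text
t: 3.22
ee_pos: [0.4251, -0.316, 0.0358]
eef_rot: [2.221, 2.221, 0.0]
force: [0.2, 0.5, 0.2]
width: 0.0852
grasp_force: 0.0
```

Emit:
move_arm --deltas '[{"tx": 0,"ty": 0,"tz": 0,"spin": 0,"hand": 1},{"tx": 0,"ty": 0,"tz": 0,"spin": 0,"hand": 1},{"tx": 0,"ty": 0,"tz": 0,"spin": 0,"hand": 1},{"tx": 0,"ty": 0,"tz": 0,"spin": 0,"hand": 1},{"tx": 0,"ty": 0,"tz": 0,"spin": 0,"hand": 1},{"tx": 0,"ty": 0,"tz": 0,"spin": 0,"hand": 1},{"tx": 0,"ty": 0,"tz": 0,"spin": 0,"hand": 1},{"tx": 0,"ty": 0,"tz": 0,"spin": 0,"hand": 1},{"tx": 0,"ty": 0,"tz": 0,"spin": 0,"hand": 1},{"tx": 0,"ty": 0,"tz": 0,"spin": 0,"hand": 1}]'

```text
t: 4.05
ee_pos: [0.4253, -0.3164, 0.0367]
eef_rot: [2.22, 2.22, 0.0]
force: [-0.5, 0.6, 7.6]
width: 0.0561
grasp_force: 62.5
```

Emit:
move_arm --deltas '[{"tx": 0,"ty": 0,"tz": -0.2,"spin": 0,"hand": 1},{"tx": 0,"ty": 0,"tz": -0.5,"spin": 0,"hand": 1},{"tx": 0,"ty": 0,"tz": -0.7,"spin": 0,"hand": 1},{"tx": 0.2,"ty": 0,"tz": -0.7,"spin": 0,"hand": 1},{"tx": 0.5,"ty": 0.2,"tz": -0.4,"spin": 0,"hand": 1},{"tx": 0.7,"ty": 0.2,"tz": -0.1,"spin": 0,"hand": 1},{"tx": 0.8,"ty": 0.2,"tz": 0,"spin": 0,"hand": 1},{"tx": 0.8,"ty": 0.2,"tz": 0,"spin": 0,"hand": 1},{"tx": 0.6,"ty": 0.2,"tz": 0,"spin": 0,"hand": 1},{"tx": 0.2,"ty": 0,"tz": 0,"spin": 0,"hand": 1}]'

```text
t: 4.88
ee_pos: [0.4655, -0.1612, 0.1401]
eef_rot: [2.219, 2.223, 0.001]
force: [0.2, -0.9, -1.7]
width: 0.0559
grasp_force: 64.3
```

```bash
cat > held.py <<'E'
import sys
from fit import *
# tin held: r z0 z1 relative to TCP z ; prints centre relative to TCP and lowest z seen
s=bot.get_state(); p=np.array(s["ee_pos"]); print("t",round(s["t"],2),"tcp",np.round(p,4),"w",round(s["width"],4),"F",np.round(s["force"],1))
r=float(sys.argv[1]); a,b=float(sys.argv[2]),float(sys.argv[3])
for n in ["scene","side","wrist"]:
    im,d=camera(n); C=cloud(n,d,s); C[d==0]=9
    P=near(C,p[:2],r+.02,p[2]+a,p[2]+b)
    if len(P)>20: x,e=circ(P,p[:2],r); print(n,len(P),np.round(x,4),"rel",np.round(x-p[:2],4),round(e,4),"z",np.round(np.percentile(P[:,2],[1,99]),4))
E
python3 held.py .0285 -.04 -.005
```

```text
t 4.88 tcp [ 0.4655 -0.1612  0.1401] w 0.0559 F [ 0.2 -0.9 -1.7]
scene 170 [ 0.4678 -0.1607] rel [0.0024 0.0005] 0.0008 z [0.1082 0.1345]
side 222 [ 0.4628 -0.1607] rel [-0.0027  0.0006] 0.0006 z [0.1084 0.1345]
wrist 955 [ 0.466  -0.1614] rel [ 0.0005 -0.0001] 0.0002 z [0.109 0.135]
```

Emit:
move_arm --deltas '[{"tx": 0,"ty": 0,"tz": 0.1,"spin": 0,"hand": 1},{"tx": 0,"ty": 0,"tz": 0.2,"spin": 0,"hand": 1},{"tx": 0,"ty": 0,"tz": 0.25,"spin": 0,"hand": 1},{"tx": 0,"ty": 0,"tz": 0.25,"spin": 0,"hand": 1},{"tx": 0,"ty": 0,"tz": 0.2,"spin": 0,"hand": 1},{"tx": 0,"ty": 0,"tz": 0.15,"spin": 0,"hand": 1},{"tx": 0,"ty": 0,"tz": 0.05,"spin": 0,"hand": 1},{"tx": 0,"ty": 0,"tz": 0.02,"spin": 0,"hand": 1},{"tx": 0,"ty": 0,"tz": 0,"spin": 0,"hand": 1},{"tx": 0,"ty": 0,"tz": 0,"spin": 0,"hand": 1}]'

```text
t: 5.87
ee_pos: [0.465, -0.164, 0.0908]
eef_rot: [2.221, 2.221, 0.0]
force: [-0.6, -0.1, -2.1]
width: 0.0561
grasp_force: 64.3
```

Emit:
move_arm --deltas '[{"tx": 0,"ty": 0,"tz": 0.03,"spin": 0,"hand": 1},{"tx": 0,"ty": 0,"tz": 0.02,"spin": 0,"hand": 1},{"tx": 0,"ty": 0,"tz": 0,"spin": 0,"hand": 1},{"tx": 0,"ty": 0,"tz": 0,"spin": 0,"hand": 1}]'

```text
t: 6.2
ee_pos: [0.465, -0.164, 0.0889]
eef_rot: [2.221, 2.221, 0.0]
force: [-1.0, 1.3, 3.1]
width: 0.0559
grasp_force: 64.5
```

Contact is light. Release, then rise. The pads retract upward as they open.

Emit:
move_arm --deltas '[{"tx": 0,"ty": 0,"tz": 0,"spin": 0,"hand": 0.3},{"tx": 0,"ty": 0,"tz": 0,"spin": 0,"hand": 0.1},{"tx": 0,"ty": 0,"tz": 0,"spin": 0,"hand": 0},{"tx": 0,"ty": 0,"tz": 0,"spin": 0,"hand": 0},{"tx": 0,"ty": 0,"tz": 0,"spin": 0,"hand": 0},{"tx": 0,"ty": 0,"tz": -0.3,"spin": 0,"hand": 0},{"tx": 0,"ty": 0,"tz": -0.7,"spin": 0,"hand": 0},{"tx": 0,"ty": 0,"tz": -0.9,"spin": 0,"hand": 0},{"tx": 0,"ty": 0,"tz": -0.9,"spin": 0,"hand": 0},{"tx": 0,"ty": 0,"tz": -0.9,"spin": 0,"hand": 0}]'

```text
t: 7.03
ee_pos: [0.4644, -0.1638, 0.2381]
eef_rot: [-2.221, -2.221, 0.0]
force: [1.1, -0.8, -0.6]
width: 0.0854
grasp_force: 0.0
```

```bash
python3 look.py smallP,squat wrist,side
```

```text
t 7.03 tcp [ 0.4644 -0.1638  0.2381] [-2.221 -2.221  0.   ] w 0.0854 F [ 1.1 -0.8 -0.6]
wrist smallP side 473 [ 0.4656 -0.164 ] 0.0002 top 2259 [ 0.4656 -0.164 ] 0.0287 [ 0.4656 -0.1635  0.1266]
wrist squat side 345 [ 0.4539 -0.1443] 0.0074 top 666 [ 0.4645 -0.1638] 0.0376 [ 0.4624 -0.145   0.0552]
wrist cork [0.457  0.0185] [0.457  0.0304] 0.0395 1371
wrist cork [ 0.4565 -0.0559] [ 0.4567 -0.0573] 0.041 2785
side smallP side 463 [ 0.4629 -0.1629] 0.0007 top 266 [ 0.4636 -0.1643] 0.0298 [ 0.4627 -0.1636  0.1268]
side squat side 374 [ 0.462  -0.1628] 0.0006 top 208 [ 0.461  -0.1657] 0.0381 [ 0.4602 -0.1819  0.0566]
```

Emit:
move_arm --deltas '[{"tx": 0.4,"ty": 0.1,"tz": -0.1,"spin": 0,"hand": 0},{"tx": 0.8,"ty": 0.2,"tz": -0.1,"spin": 0,"hand": 0},{"tx": 0.9,"ty": 0.2,"tz": 0,"spin": 0,"hand": 0},{"tx": 0.9,"ty": 0.2,"tz": 0,"spin": 0,"hand": 0},{"tx": 0.9,"ty": 0.2,"tz": 0,"spin": 0,"hand": 0},{"tx": 0.9,"ty": 0.2,"tz": 0,"spin": 0,"hand": 0},{"tx": 0.9,"ty": 0.2,"tz": 0,"spin": 0,"hand": 0},{"tx": 0.9,"ty": 0.2,"tz": 0,"spin": 0,"hand": 0},{"tx": 0.9,"ty": 0.2,"tz": 0,"spin": 0,"hand": 0},{"tx": 0.9,"ty": 0.2,"tz": 0,"spin": 0,"hand": 0}]'

```text
t: 7.97
ee_pos: [0.5407, 0.1739, 0.2438]
eef_rot: [-2.221, -2.221, 0.001]
force: [0.4, 0.1, -0.3]
width: 0.0857
grasp_force: 0.0
```

Emit:
move_arm --deltas '[{"tx": 0.9,"ty": 0.2,"tz": 0,"spin": 0,"hand": 0},{"tx": 0.9,"ty": 0.2,"tz": 0,"spin": 0,"hand": 0},{"tx": 0.9,"ty": 0.2,"tz": 0,"spin": 0,"hand": 0},{"tx": 0.8,"ty": 0.05,"tz": 0,"spin": 0,"hand": 0},{"tx": 0.5,"ty": 0,"tz": 0,"spin": 0,"hand": 0},{"tx": 0.3,"ty": 0,"tz": 0,"spin": 0,"hand": 0},{"tx": 0,"ty": 0,"tz": 0,"spin": 0,"hand": 0}]'

```text
t: 8.55
ee_pos: [0.5662, 0.3457, 0.2434]
eef_rot: [-2.219, -2.223, 0.001]
force: [-0.6, -0.7, -0.4]
width: 0.0853
grasp_force: 0.0
```

```bash
python3 look.py spice,jam,mill wrist 2
```

```text
t 8.55 tcp [0.5662 0.3457 0.2434] [-2.219e+00 -2.223e+00  1.000e-03] w 0.0853 F [-0.6 -0.7 -0.4]
wrist spice side 170 [0.5679 0.345 ] 0.0003 top 1308 [0.5679 0.3455] 0.022 [0.568  0.3463 0.1113]
wrist jam side 329 [0.5059 0.4616] 0.0072 top 2596 [0.5025 0.4672] 0.0283 [0.5028 0.4679 0.0911]
wrist mill side 1490 [0.4219 0.349 ] 0.0052 top 495 [0.428  0.3522] 0.0171 [0.4296 0.3529 0.1249]
wrist cork [0.4251 0.2248] [0.4284 0.2208] 0.0228 233
wrist cork [0.4642 0.1399] [0.4596 0.1426] 0.0437 1027
wrist cork [0.4583 0.0526] [0.4594 0.0468] 0.0405 727
```

View pics/wrist2.png

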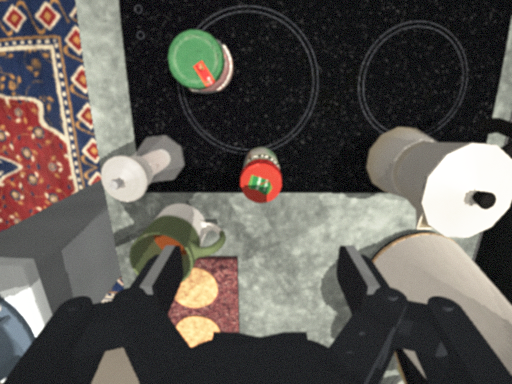

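Emit:
move_arm --deltas '[{"tx": 0.02,"ty": 0.02,"tz": 0.4,"spin": 0,"hand": 0},{"tx": 0,"ty": 0,"tz": 0.7,"spin": 0,"hand": 0},{"tx": 0,"ty": 0,"tz": 0.8,"spin": 0,"hand": 0},{"tx": 0,"ty": 0,"tz": 0.8,"spin": 0,"hand": 0},{"tx": 0,"ty": 0,"tz": 0.7,"spin": 0,"hand": 0},{"tx": 0,"ty": 0,"tz": 0.6,"spin": 0,"hand": 0},{"tx": 0,"ty": 0,"tz": 0.4,"spin": 0,"hand": 0},{"tx": 0,"ty": 0,"tz": 0.3,"spin": 0,"hand": 0},{"tx": 0,"ty": 0,"tz": 0,"spin": 0,"hand": 0},{"tx": 0,"ty": 0,"tz": 0,"spin": 0,"hand": 0}]'

```text
t: 9.43
ee_pos: [0.5679, 0.344, 0.0569]
eef_rot: [2.222, 2.22, -0.0]
force: [-0.0, 0.2, 1.1]
width: 0.0855
grasp_force: 0.0
```

Emit:
move_arm --deltas '[{"tx": 0,"ty": 0,"tz": 0,"spin": 0,"hand": 1},{"tx": 0,"ty": 0,"tz": 0,"spin": 0,"hand": 1},{"tx": 0,"ty": 0,"tz": 0,"spin": 0,"hand": 1},{"tx": 0,"ty": 0,"tz": 0,"spin": 0,"hand": 1},{"tx": 0,"ty": 0,"tz": 0,"spin": 0,"hand": 1},{"tx": 0,"ty": 0,"tz": 0,"spin": 0,"hand": 1},{"tx": 0,"ty": 0,"tz": 0,"spin": 0,"hand": 1},{"tx": 0,"ty": 0,"tz": 0,"spin": 0,"hand": 1},{"tx": 0,"ty": 0,"tz": 0,"spin": 0,"hand": 1},{"tx": 0,"ty": 0,"tz": 0,"spin": 0,"hand": 1}]'

```text
t: 10.27
ee_pos: [0.5679, 0.3451, 0.0577]
eef_rot: [2.221, 2.221, 0.002]
force: [-1.7, -1.1, 5.7]
width: 0.043
grasp_force: 60.1
```

Emit:
move_arm --deltas '[{"tx": 0,"ty": 0,"tz": -0.2,"spin": 0,"hand": 1},{"tx": 0,"ty": 0,"tz": -0.5,"spin": 0,"hand": 1},{"tx": 0,"ty": 0,"tz": -0.8,"spin": 0,"hand": 1},{"tx": 0,"ty": 0,"tz": -0.9,"spin": 0,"hand": 1},{"tx": -0.2,"ty": 0,"tz": -0.9,"spin": 0,"hand": 1},{"tx": -0.4,"ty": -0.1,"tz": -0.5,"spin": 0,"hand": 1},{"tx": -0.6,"ty": -0.2,"tz": -0.2,"spin": 0,"hand": 1},{"tx": -0.7,"ty": -0.2,"tz": 0,"spin": 0,"hand": 1},{"tx": -0.8,"ty": -0.2,"tz": 0,"spin": 0,"hand": 1},{"tx": -0.8,"ty": -0.2,"tz": 0,"spin": 0,"hand": 1}]'

```text
t: 11.1
ee_pos: [0.5309, 0.2038, 0.2173]
eef_rot: [2.22, 2.222, 0.001]
force: [1.3, -1.2, -1.0]
width: 0.0429
grasp_force: 60.9
```

Emit:
move_arm --deltas '[{"tx": -0.8,"ty": -0.2,"tz": 0,"spin": 0,"hand": 1},{"tx": -0.8,"ty": -0.2,"tz": 0,"spin": 0,"hand": 1},{"tx": -0.8,"ty": -0.2,"tz": 0,"spin": 0,"hand": 1},{"tx": -0.8,"ty": -0.3,"tz": 0,"spin": 0,"hand": 1},{"tx": -0.8,"ty": -0.3,"tz": 0,"spin": 0,"hand": 1},{"tx": -0.8,"ty": -0.3,"tz": 0,"spin": 0,"hand": 1},{"tx": -0.8,"ty": -0.2,"tz": 0,"spin": 0,"hand": 1},{"tx": -0.6,"ty": -0.1,"tz": 0,"spin": 0,"hand": 1},{"tx": -0.36,"ty": -0.04,"tz": 0,"spin": 0,"hand": 1},{"tx": 0,"ty": 0,"tz": 0,"spin": 0,"hand": 1}]'

```text
t: 11.93
ee_pos: [0.4577, -0.0597, 0.2172]
eef_rot: [2.223, 2.218, 0.0]
force: [-0.1, 0.5, -1.4]
width: 0.0433
grasp_force: 60.9
```

```bash
python3 held.py .0225 -.055 -.01; python3 look.py squat wrist 3
```

```text
t 11.93 tcp [ 0.4577 -0.0597  0.2172] w 0.0433 F [-0.1  0.5 -1.4]
scene 224 [ 0.4599 -0.0591] rel [0.0022 0.0006] 0.0007 z [0.1667 0.2069]
side 261 [ 0.4555 -0.0579] rel [-0.0021  0.0018] 0.0007 z [0.1656 0.2069]
wrist 1030 [ 0.458  -0.0593] rel [0.0003 0.0004] 0.0002 z [0.1675 0.2069]
t 12.08 tcp [ 0.458  -0.0571  0.2168] [2.221e+00 2.221e+00 1.000e-03] w 0.0427 F [ 0.2 -0.4 -1.8]
wrist squat
wrist cork [0.2509 0.1099] [0.2478 0.1097] 0.0282 172
wrist cork [0.4582 0.1171] [0.4578 0.1295] 0.0394 1314
wrist cork [0.4573 0.042 ] [0.4573 0.0407] 0.0408 1946
wrist cork [ 0.4566 -0.0546] [ 0.4569 -0.0564] 0.0409 2536
wrist cork [ 0.2374 -0.1045] [ 0.2377 -0.1021] 0.0186 83
```

Emit:
move_arm --deltas '[{"tx": 0,"ty": 0,"tz": 0.3,"spin": 0,"hand": 1},{"tx": 0,"ty": 0,"tz": 0.6,"spin": 0,"hand": 1},{"tx": 0,"ty": 0,"tz": 0.7,"spin": 0,"hand": 1},{"tx": 0,"ty": 0,"tz": 0.7,"spin": 0,"hand": 1},{"tx": 0,"ty": 0,"tz": 0.6,"spin": 0,"hand": 1},{"tx": 0,"ty": 0,"tz": 0.4,"spin": 0,"hand": 1},{"tx": 0,"ty": 0,"tz": 0.2,"spin": 0,"hand": 1},{"tx": 0,"ty": 0,"tz": 0.1,"spin": 0,"hand": 1},{"tx": 0,"ty": 0,"tz": 0,"spin": 0,"hand": 1},{"tx": 0,"ty": 0,"tz": 0,"spin": 0,"hand": 1}]'

```text
t: 12.97
ee_pos: [0.4585, -0.0574, 0.0732]
eef_rot: [2.22, 2.221, 0.001]
force: [0.3, 0.4, -0.6]
width: 0.0431
grasp_force: 60.9
```

Emit:
move_arm --deltas '[{"tx": 0,"ty": 0,"tz": 0.03,"spin": 0,"hand": 1},{"tx": 0,"ty": 0,"tz": 0.02,"spin": 0,"hand": 1},{"tx": 0,"ty": 0,"tz": 0,"spin": 0,"hand": 1},{"tx": 0,"ty": 0,"tz": 0,"spin": 0,"hand": 1}]'

```text
t: 13.3
ee_pos: [0.4583, -0.0577, 0.0709]
eef_rot: [2.221, 2.221, 0.001]
force: [0.3, 0.2, 1.8]
width: 0.0431
grasp_force: 60.9
```

Emit:
move_arm --deltas '[{"tx": 0,"ty": 0,"tz": 0.03,"spin": 0,"hand": 1},{"tx": 0,"ty": 0,"tz": 0,"spin": 0,"hand": 1},{"tx": 0,"ty": 0,"tz": 0,"spin": 0,"hand": 1}]'

```text
t: 13.55
ee_pos: [0.4584, -0.0577, 0.0708]
eef_rot: [2.221, 2.221, 0.001]
force: [-6.6, 0.9, 23.3]
width: 0.0431
grasp_force: 62.8
```

Emit:
move_arm --deltas '[{"tx": 0,"ty": 0,"tz": -0.03,"spin": 0,"hand": 1},{"tx": 0,"ty": 0,"tz": 0,"spin": 0,"hand": 0.3},{"tx": 0,"ty": 0,"tz": 0,"spin": 0,"hand": 0.1},{"tx": 0,"ty": 0,"tz": 0,"spin": 0,"hand": 0},{"tx": 0,"ty": 0,"tz": 0,"spin": 0,"hand": 0},{"tx": 0,"ty": 0,"tz": -0.4,"spin": 0,"hand": 0},{"tx": 0,"ty": 0,"tz": -0.9,"spin": 0,"hand": 0},{"tx": 0,"ty": 0,"tz": -1.0,"spin": 0,"hand": 0},{"tx": 0,"ty": 0,"tz": -1.0,"spin": 0,"hand": 0},{"tx": 0,"ty": 0,"tz": -0.9,"spin": 0,"hand": 0}]'

```text
t: 14.38
ee_pos: [0.4578, -0.0575, 0.2408]
eef_rot: [2.221, 2.221, 0.001]
force: [-0.2, -0.5, 0.1]
width: 0.0853
grasp_force: 0.0
```

```bash
python3 look.py spiceP wrist,scene
```

```text
t 14.38 tcp [ 0.4578 -0.0575  0.2408] [2.221e+00 2.221e+00 1.000e-03] w 0.0853 F [-0.2 -0.5  0.1]
wrist spiceP side 187 [ 0.4581 -0.0578] 0.0003 top 1459 [ 0.4583 -0.0576] 0.0223 [ 0.4581 -0.0563  0.1245]
wrist cork [0.2402 0.1156] [0.2373 0.1149] 0.0301 173
wrist cork [0.4578 0.1214] [0.4581 0.1353] 0.0405 1895
wrist cork [0.4572 0.0419] [0.4573 0.0409] 0.0411 2892
wrist cork [ 0.4565 -0.0426] [ 0.4574 -0.0559] 0.0406 1285
scene spiceP side 96 [ 0.4602 -0.0568] 0.0009 top 183 [ 0.4596 -0.0577] 0.0232 [ 0.4588 -0.0596  0.1245]
```

Spice jar is placed. Next, the jam jar at about (0.5025, 0.467).

Emit:
move_arm --deltas '[{"tx": 0.4,"ty": 0,"tz": 0,"spin": 0,"hand": 0},{"tx": 0.8,"ty": 0.1,"tz": 0,"spin": 0,"hand": 0},{"tx": 0.9,"ty": 0.1,"tz": 0,"spin": 0,"hand": 0},{"tx": 0.9,"ty": 0.1,"tz": 0,"spin": 0,"hand": 0},{"tx": 0.9,"ty": 0.1,"tz": 0,"spin": 0,"hand": 0},{"tx": 0.9,"ty": 0.1,"tz": 0,"spin": 0,"hand": 0},{"tx": 0.9,"ty": 0.1,"tz": 0,"spin": 0,"hand": 0},{"tx": 0.9,"ty": 0.1,"tz": 0,"spin": 0,"hand": 0},{"tx": 0.9,"ty": 0.1,"tz": 0,"spin": 0,"hand": 0},{"tx": 0.9,"ty": 0.1,"tz": 0,"spin": 0,"hand": 0}]'

```text
t: 15.32
ee_pos: [0.4936, 0.2802, 0.2377]
eef_rot: [-2.221, -2.221, 0.001]
force: [1.4, -0.2, -0.5]
width: 0.0852
grasp_force: 0.0
```

Emit:
move_arm --deltas '[{"tx": 0.9,"ty": 0.1,"tz": 0,"spin": 0,"hand": 0},{"tx": 0.9,"ty": 0.1,"tz": 0,"spin": 0,"hand": 0},{"tx": 0.9,"ty": 0,"tz": 0,"spin": 0,"hand": 0},{"tx": 0.9,"ty": 0,"tz": 0,"spin": 0,"hand": 0},{"tx": 0.7,"ty": 0,"tz": 0,"spin": 0,"hand": 0},{"tx": 0.4,"ty": 0,"tz": 0,"spin": 0,"hand": 0},{"tx": 0,"ty": 0,"tz": 0,"spin": 0,"hand": 0}]'

```text
t: 15.9
ee_pos: [0.501, 0.4691, 0.2368]
eef_rot: [-2.218, -2.224, 0.002]
force: [-0.1, -0.3, -0.1]
width: 0.0854
grasp_force: 0.0
```

```bash
python3 look.py jam,mill wrist 4
```

```text
t 15.9 tcp [0.501  0.4691 0.2368] [-2.218e+00 -2.224e+00  2.000e-03] w 0.0854 F [-0.1 -0.3 -0.1]
wrist jam side 320 [0.5035 0.4667] 0.0087 top 1922 [0.5023 0.4681] 0.0279 [0.5023 0.469  0.0909]
wrist mill side 903 [0.4213 0.3478] 0.005 top 363 [0.4272 0.3519] 0.0171 [0.4283 0.3545 0.125 ]
```

View pics/wrist4.png

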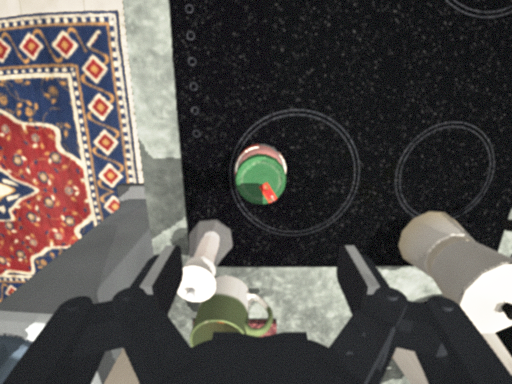

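Emit:
move_arm --deltas '[{"tx": 0.04,"ty": 0,"tz": 0.4,"spin": 0,"hand": 0},{"tx": 0,"ty": 0,"tz": 0.8,"spin": 0,"hand": 0},{"tx": 0,"ty": 0,"tz": 0.8,"spin": 0,"hand": 0},{"tx": 0,"ty": 0,"tz": 0.8,"spin": 0,"hand": 0},{"tx": 0,"ty": 0,"tz": 0.8,"spin": 0,"hand": 0},{"tx": 0,"ty": 0,"tz": 0.7,"spin": 0,"hand": 0},{"tx": 0,"ty": 0,"tz": 0.5,"spin": 0,"hand": 0},{"tx": 0,"ty": 0,"tz": 0.25,"spin": 0,"hand": 0},{"tx": 0,"ty": 0,"tz": 0,"spin": 0,"hand": 0},{"tx": 0,"ty": 0,"tz": 0,"spin": 0,"hand": 0}]'

```text
t: 16.78
ee_pos: [0.5024, 0.4676, 0.0371]
eef_rot: [2.222, 2.221, 0.0]
force: [-0.3, 0.1, -0.5]
width: 0.0855
grasp_force: 0.0
```

Emit:
move_arm --deltas '[{"tx": 0,"ty": 0,"tz": 0,"spin": 0,"hand": 1},{"tx": 0,"ty": 0,"tz": 0,"spin": 0,"hand": 1},{"tx": 0,"ty": 0,"tz": 0,"spin": 0,"hand": 1},{"tx": 0,"ty": 0,"tz": 0,"spin": 0,"hand": 1},{"tx": 0,"ty": 0,"tz": 0,"spin": 0,"hand": 1},{"tx": 0,"ty": 0,"tz": 0,"spin": 0,"hand": 1},{"tx": 0,"ty": 0,"tz": 0,"spin": 0,"hand": 1},{"tx": 0,"ty": 0,"tz": 0,"spin": 0,"hand": 1}]'

```text
t: 17.45
ee_pos: [0.5027, 0.4685, 0.0389]
eef_rot: [2.221, 2.221, 0.004]
force: [-2.6, -2.3, 10.2]
width: 0.0573
grasp_force: 63.2
```

Emit:
move_arm --deltas '[{"tx": 0,"ty": 0,"tz": -0.2,"spin": 0,"hand": 1},{"tx": 0,"ty": 0,"tz": -0.5,"spin": 0,"hand": 1},{"tx": 0,"ty": 0,"tz": -0.8,"spin": 0,"hand": 1},{"tx": 0,"ty": 0,"tz": -0.9,"spin": 0,"hand": 1},{"tx": 0,"ty": 0,"tz": -0.9,"spin": 0,"hand": 1},{"tx": 0,"ty": 0,"tz": -0.5,"spin": 0,"hand": 1},{"tx": 0,"ty": 0,"tz": -0.2,"spin": 0,"hand": 1},{"tx": 0,"ty": 0,"tz": 0,"spin": 0,"hand": 1}]'

```text
t: 18.12
ee_pos: [0.5024, 0.4684, 0.1987]
eef_rot: [2.221, 2.221, 0.005]
force: [-0.1, -0.4, -4.0]
width: 0.0575
grasp_force: 65.4
```

```bash
python3 held.py .031 -.045 -.01; python3 - <<'E'
from h import *
for n in ["wrist","scene"]:
    im,d=camera(n); cv2.imwrite(f"pics/{n}5.png",im[...,::-1])
w=cv2.imread("pics/wrist5.png"); s=cv2.imread("pics/scene5.png")[60:252,100:300]
cv2.imwrite("pics/c5.png",np.hstack([cv2.resize(w,(440,330)),cv2.resize(s,(344,330))]))
E
```

```text
t 18.12 tcp [0.5024 0.4684 0.1987] w 0.0575 F [-0.1 -0.4 -4. ]
scene 82 [0.5064 0.4692] rel [0.004  0.0008] 0.0018 z [0.1652 0.1885]
side 95 [0.4985 0.4691] rel [-0.0039  0.0007] 0.0018 z [0.1638 0.1884]
wrist 237 [0.5019 0.4668] rel [-0.0005 -0.0016] 0.0004 z [0.1682 0.1885]
```

View pics/c5.png

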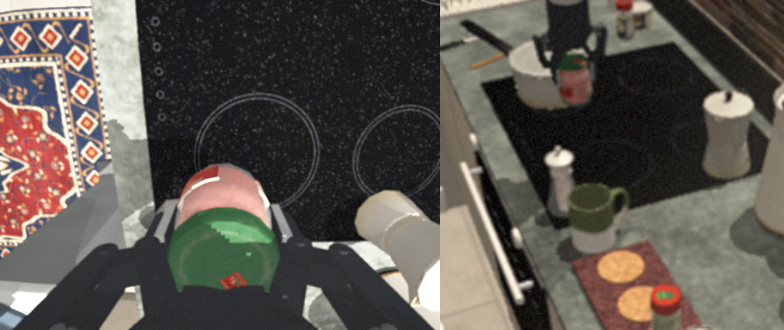

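The jar is held upright between the pads and its foot is free of the hob. Carry it to the middle coaster.

Emit:
move_arm --deltas '[{"tx": -0.3,"ty": 0,"tz": 0,"spin": 0,"hand": 1},{"tx": -0.6,"ty": 0,"tz": 0,"spin": 0,"hand": 1},{"tx": -0.8,"ty": -0.1,"tz": 0,"spin": 0,"hand": 1},{"tx": -0.8,"ty": -0.1,"tz": 0,"spin": 0,"hand": 1},{"tx": -0.8,"ty": -0.1,"tz": 0,"spin": 0,"hand": 1},{"tx": -0.8,"ty": -0.1,"tz": 0,"spin": 0,"hand": 1},{"tx": -0.8,"ty": -0.1,"tz": 0,"spin": 0,"hand": 1},{"tx": -0.8,"ty": -0.1,"tz": 0,"spin": 0,"hand": 1},{"tx": -0.8,"ty": -0.1,"tz": 0,"spin": 0,"hand": 1},{"tx": -0.8,"ty": -0.1,"tz": 0,"spin": 0,"hand": 1}]'

```text
t: 19.2
ee_pos: [0.4691, 0.1745, 0.1956]
eef_rot: [-2.221, -2.221, 0.002]
force: [0.5, 0.1, -4.2]
width: 0.0569
grasp_force: 65.4
```

Emit:
move_arm --deltas '[{"tx": -0.8,"ty": -0.1,"tz": 0,"spin": 0,"hand": 1},{"tx": -0.8,"ty": -0.1,"tz": 0,"spin": 0,"hand": 1},{"tx": -0.8,"ty": -0.1,"tz": 0,"spin": 0,"hand": 1},{"tx": -0.6,"ty": 0,"tz": 0,"spin": 0,"hand": 1},{"tx": -0.3,"ty": 0,"tz": 0,"spin": 0,"hand": 1},{"tx": -0.07,"ty": 0,"tz": 0,"spin": 0,"hand": 1},{"tx": 0,"ty": 0,"tz": 0,"spin": 0,"hand": 1},{"tx": 0,"ty": 0,"tz": 0,"spin": 0,"hand": 1}]'

```text
t: 19.87
ee_pos: [0.4579, 0.0417, 0.1961]
eef_rot: [-2.221, -2.221, 0.001]
force: [-0.6, 0.2, -3.7]
width: 0.0572
grasp_force: 65.4
```

```bash
python3 held.py .031 -.045 -.01
```

```text
t 19.87 tcp [0.4579 0.0417 0.1961] w 0.0572 F [-0.6  0.2 -3.7]
scene 104 [0.4605 0.0441] rel [0.0026 0.0023] 0.0014 z [0.1632 0.186 ]
side 127 [0.4554 0.0434] rel [-0.0024  0.0017] 0.0014 z [0.1644 0.1859]
wrist 240 [0.4574 0.0401] rel [-0.0004 -0.0017] 0.0004 z [0.166  0.1861]
```

Emit:
move_arm --deltas '[{"tx": 0,"ty": 0,"tz": 0.3,"spin": 0,"hand": 1},{"tx": 0,"ty": 0,"tz": 0.6,"spin": 0,"hand": 1},{"tx": 0,"ty": 0,"tz": 0.7,"spin": 0,"hand": 1},{"tx": 0,"ty": 0,"tz": 0.7,"spin": 0,"hand": 1},{"tx": 0,"ty": 0,"tz": 0.6,"spin": 0,"hand": 1},{"tx": 0,"ty": 0,"tz": 0.4,"spin": 0,"hand": 1},{"tx": 0,"ty": 0,"tz": 0.15,"spin": 0,"hand": 1},{"tx": 0,"ty": 0,"tz": 0.05,"spin": 0,"hand": 1},{"tx": 0,"ty": 0,"tz": 0,"spin": 0,"hand": 1},{"tx": 0,"ty": 0,"tz": 0,"spin": 0,"hand": 1}]'

```text
t: 20.85
ee_pos: [0.4587, 0.0414, 0.0574]
eef_rot: [2.22, 2.221, 0.002]
force: [-0.1, -0.6, -3.5]
width: 0.057
grasp_force: 65.5
```

Emit:
move_arm --deltas '[{"tx": 0,"ty": 0,"tz": 0.03,"spin": 0,"hand": 1},{"tx": 0,"ty": 0,"tz": 0.02,"spin": 0,"hand": 1},{"tx": 0,"ty": 0,"tz": 0,"spin": 0,"hand": 1},{"tx": 0,"ty": 0,"tz": 0,"spin": 0,"hand": 1}]'

```text
t: 21.18
ee_pos: [0.4581, 0.0412, 0.0548]
eef_rot: [2.221, 2.221, 0.001]
force: [0.5, 0.8, -3.0]
width: 0.0572
grasp_force: 65.5
```

Emit:
move_arm --deltas '[{"tx": 0,"ty": 0,"tz": 0.03,"spin": 0,"hand": 1},{"tx": 0,"ty": 0,"tz": 0.02,"spin": 0,"hand": 1},{"tx": 0,"ty": 0,"tz": 0,"spin": 0,"hand": 1},{"tx": 0,"ty": 0,"tz": 0,"spin": 0,"hand": 1}]'

```text
t: 21.52
ee_pos: [0.4579, 0.0412, 0.0524]
eef_rot: [-2.221, -2.221, 0.0]
force: [0.1, 0.3, -3.1]
width: 0.0576
grasp_force: 65.5
```

Emit:
move_arm --deltas '[{"tx": 0,"ty": 0,"tz": 0.03,"spin": 0,"hand": 1},{"tx": 0,"ty": 0,"tz": 0,"spin": 0,"hand": 1},{"tx": 0,"ty": 0,"tz": 0,"spin": 0,"hand": 1}]'

```text
t: 21.77
ee_pos: [0.458, 0.0412, 0.0521]
eef_rot: [2.221, 2.221, 0.0]
force: [-6.0, 0.2, 11.8]
width: 0.0573
grasp_force: 66.9
```

Emit:
move_arm --deltas '[{"tx": 0,"ty": 0,"tz": -0.01,"spin": 0,"hand": 1},{"tx": 0,"ty": 0,"tz": 0,"spin": 0,"hand": 0.3},{"tx": 0,"ty": 0,"tz": 0,"spin": 0,"hand": 0.1},{"tx": 0,"ty": 0,"tz": 0,"spin": 0,"hand": 0},{"tx": 0,"ty": 0,"tz": 0,"spin": 0,"hand": 0},{"tx": 0,"ty": 0,"tz": -0.4,"spin": 0,"hand": 0},{"tx": 0,"ty": 0,"tz": -0.9,"spin": 0,"hand": 0},{"tx": 0,"ty": 0,"tz": -1.0,"spin": 0,"hand": 0},{"tx": 0,"ty": 0,"tz": -1.0,"spin": 0,"hand": 0},{"tx": 0,"ty": 0,"tz": -1.0,"spin": 0,"hand": 0}]'

```text
t: 22.6
ee_pos: [0.4576, 0.0412, 0.2257]
eef_rot: [2.221, 2.221, 0.0]
force: [1.3, 0.2, -0.0]
width: 0.085
grasp_force: 0.0
```

```bash
python3 look.py jamP wrist,scene,side
```

```text
t 22.6 tcp [0.4576 0.0412 0.2257] [2.221 2.221 0.   ] w 0.085 F [ 1.3  0.2 -0. ]
wrist jamP side 253 [0.4584 0.0393] 0.0051 top 2258 [0.4585 0.041 ] 0.028 [0.4584 0.0419 0.1041]
wrist cork [0.4578 0.1401] [0.458  0.1389] 0.0409 2682
wrist cork [0.4556 0.0628] [0.4579 0.0421] 0.0406 743
wrist cork [ 0.4573 -0.0447] [ 0.4569 -0.0523] 0.0435 1193
scene jamP side 74 [0.4607 0.0406] 0.0024 top 251 [0.4606 0.0389] 0.0296 [0.4594 0.0377 0.1045]
side jamP side 75 [0.4576 0.0412] 0.0018 top 174 [0.4543 0.0396] 0.0289 [0.4555 0.0371 0.1037]
```

Emit:
move_arm --deltas '[{"tx": 0.4,"ty": 0,"tz": -0.3,"spin": 0,"hand": 0},{"tx": 0.8,"ty": -0.1,"tz": -0.2,"spin": 0,"hand": 0},{"tx": 0.9,"ty": -0.1,"tz": 0,"spin": 0,"hand": 0},{"tx": 0.9,"ty": -0.1,"tz": 0,"spin": 0,"hand": 0},{"tx": 0.9,"ty": -0.1,"tz": 0,"spin": 0,"hand": 0},{"tx": 0.9,"ty": -0.1,"tz": 0,"spin": 0,"hand": 0},{"tx": 0.9,"ty": -0.1,"tz": 0,"spin": 0,"hand": 0},{"tx": 0.9,"ty": -0.1,"tz": 0,"spin": 0,"hand": 0},{"tx": 0.8,"ty": -0.05,"tz": 0,"spin": 0,"hand": 0},{"tx": 0.4,"ty": 0,"tz": 0,"spin": 0,"hand": 0}]'

```text
t: 23.58
ee_pos: [0.4267, 0.3561, 0.242]
eef_rot: [-2.219, -2.223, 0.003]
force: [0.1, -0.0, 0.3]
width: 0.0855
grasp_force: 0.0
```

```bash
python3 - <<'E'
from fit import *
s=bot.get_state(); print(s["ee_pos"],s["t"])
im,d=camera("wrist"); cv2.imwrite("pics/wrist6.png",im[...,::-1]); C=cloud("wrist",d,s); C[d==0]=9
for a,b in [(.131,.150),(.122,.130),(.114,.122),(.106,.114)]:
    P=near(C,(.428,.352),.045,a,b)
    if len(P)>5: cc,r=cv2.minEnclosingCircle(P[:,:2].astype(np.float32)); print(a,len(P),np.round(cc,4),round(r,4),np.round(P.mean(0),4))
print(np.round(s["eef_rot"],3))
E
```

```text
[0.42674998 0.35607919 0.24197701] 23.5833
0.131 91 [0.4266 0.3501] 0.004 [0.4263 0.3531 0.1393]
0.122 736 [0.4275 0.3519] 0.0201 [0.427  0.3532 0.124 ]
0.114 891 [0.4263 0.352 ] 0.0247 [0.426  0.3551 0.1202]
[-2.219 -2.223  0.003]
```

View pics/wrist6.png

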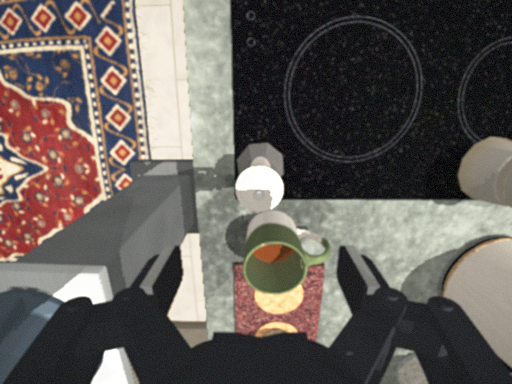

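The mill cap is at (260,188), between the fingers once lowered, and the mug at (275,255) is clear. Lower and grip the cap.

Emit:
move_arm --deltas '[{"tx": -0.03,"ty": -0.02,"tz": 0.3,"spin": 0,"hand": 0},{"tx": 0,"ty": 0,"tz": 0.6,"spin": 0,"hand": 0},{"tx": 0,"ty": 0,"tz": 0.7,"spin": 0,"hand": 0},{"tx": 0,"ty": 0,"tz": 0.7,"spin": 0,"hand": 0},{"tx": 0,"ty": 0,"tz": 0.6,"spin": 0,"hand": 0},{"tx": 0,"ty": 0,"tz": 0.4,"spin": 0,"hand": 0},{"tx": 0,"ty": 0,"tz": 0.3,"spin": 0,"hand": 0},{"tx": 0,"ty": 0,"tz": 0.1,"spin": 0,"hand": 0},{"tx": 0,"ty": 0,"tz": 0,"spin": 0,"hand": 0},{"tx": 0,"ty": 0,"tz": 0,"spin": 0,"hand": 0}]'

```text
t: 24.47
ee_pos: [0.4275, 0.3521, 0.0961]
eef_rot: [2.221, 2.221, 0.001]
force: [0.2, 0.1, 0.1]
width: 0.0854
grasp_force: 0.0
```

Emit:
move_arm --deltas '[{"tx": 0,"ty": 0,"tz": 0,"spin": 0,"hand": 1},{"tx": 0,"ty": 0,"tz": 0,"spin": 0,"hand": 1},{"tx": 0,"ty": 0,"tz": 0,"spin": 0,"hand": 1},{"tx": 0,"ty": 0,"tz": 0,"spin": 0,"hand": 1},{"tx": 0,"ty": 0,"tz": 0,"spin": 0,"hand": 1},{"tx": 0,"ty": 0,"tz": 0,"spin": 0,"hand": 1},{"tx": 0,"ty": 0,"tz": 0,"spin": 0,"hand": 1},{"tx": 0,"ty": 0,"tz": 0,"spin": 0,"hand": 1}]'

```text
t: 25.13
ee_pos: [0.4276, 0.3525, 0.0971]
eef_rot: [2.221, 2.221, 0.003]
force: [-2.5, -1.5, 12.1]
width: 0.0431
grasp_force: 59.1
```

Emit:
move_arm --deltas '[{"tx": 0,"ty": 0,"tz": -0.2,"spin": 0,"hand": 1},{"tx": 0,"ty": 0,"tz": -0.5,"spin": 0,"hand": 1},{"tx": 0,"ty": 0,"tz": -0.8,"spin": 0,"hand": 1},{"tx": 0,"ty": 0,"tz": -0.9,"spin": 0,"hand": 1},{"tx": 0,"ty": 0,"tz": -0.8,"spin": 0,"hand": 1},{"tx": 0,"ty": 0,"tz": -0.4,"spin": 0,"hand": 1},{"tx": 0,"ty": 0,"tz": -0.2,"spin": 0,"hand": 1},{"tx": 0,"ty": 0,"tz": 0,"spin": 0,"hand": 1}]'

```text
t: 25.8
ee_pos: [0.4275, 0.3523, 0.2494]
eef_rot: [2.221, 2.221, 0.004]
force: [-0.5, -0.6, -0.9]
width: 0.0433
grasp_force: 61.2
```

```bash
python3 held.py .024 -.02 -.0; python3 - <<'E'
from h import *
p=camera_params("scene"); im,_=camera("scene"); im2,_=camera("side")
cv2.imwrite("pics/c7.png",np.hstack([cv2.resize(a[50:210,120:280],(400,400))[...,::-1] for a in (im,im2)]))
E
```

```text
t 25.8 tcp [0.4275 0.3523 0.2494] w 0.0433 F [-0.5 -0.6 -0.9]
scene 84 [0.4325 0.357 ] rel [0.0049 0.0047] 0.0017 z [0.2297 0.2492]
side 69 [0.4244 0.358 ] rel [-0.0032  0.0057] 0.0016 z [0.2299 0.2491]
wrist 761 [0.4281 0.3448] rel [ 0.0006 -0.0075] 0.0008 z [0.2297 0.2491]
```

View pics/c7.png

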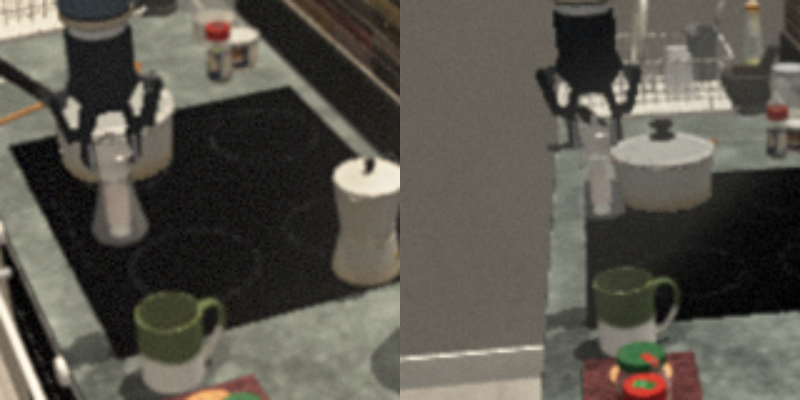

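The mill hangs upright from its cap. Carry it over the mug to the left coaster.

Emit:
move_arm --deltas '[{"tx": -0.3,"ty": 0,"tz": 0,"spin": 0,"hand": 1},{"tx": -0.5,"ty": 0.1,"tz": 0,"spin": 0,"hand": 1},{"tx": -0.7,"ty": 0.1,"tz": 0,"spin": 0,"hand": 1},{"tx": -0.7,"ty": 0.1,"tz": 0,"spin": 0,"hand": 1},{"tx": -0.7,"ty": 0.1,"tz": 0,"spin": 0,"hand": 1},{"tx": -0.7,"ty": 0.1,"tz": 0,"spin": 0,"hand": 1},{"tx": -0.7,"ty": 0.1,"tz": 0,"spin": 0,"hand": 1},{"tx": -0.6,"ty": 0.1,"tz": 0,"spin": 0,"hand": 1},{"tx": -0.3,"ty": 0.07,"tz": 0,"spin": 0,"hand": 1},{"tx": -0.13,"ty": 0,"tz": 0,"spin": 0,"hand": 1}]'

```text
t: 26.88
ee_pos: [0.4579, 0.1367, 0.2472]
eef_rot: [-2.224, -2.219, 0.001]
force: [0.2, 0.0, -1.7]
width: 0.043
grasp_force: 61.2
```

```bash
python3 look.py mill wrist; python3 - <<'E'
from fit import *
s=bot.get_state(); p=s["ee_pos"]; print(np.round(p,4))
for n in ["scene","side","wrist"]:   # axis of the mill body: centroid of slices below the pads
    im,d=camera(n); C=cloud(n,d,s); C[d==0]=9
    for a in (-.085,-.07,-.055,-.04,-.025):
        P=near(C,p[:2],.045,p[2]+a-.005,p[2]+a+.005)
        if len(P)>10: print(n,a,len(P),np.round(P.mean(0)[:2]-p[:2],4),np.round(np.ptp(P,0)[:2],3))
E
```

```text
t 26.88 tcp [0.4579 0.1367 0.2472] [-2.224e+00 -2.219e+00  1.000e-03] w 0.043 F [ 0.2  0.  -1.7]
wrist mill
wrist cork [0.4411 0.2416] [0.4435 0.2429] 0.0357 2196
wrist cork [0.4593 0.1507] [0.4582 0.1395] 0.0408 1391
[0.4578 0.137  0.2473]
scene -0.085 74 [-0.0045 -0.0227] [0.065 0.048]
scene -0.07 81 [-0.004  -0.0217] [0.057 0.04 ]
scene -0.055 71 [-0.0033 -0.0179] [0.051 0.036]
scene -0.04 63 [-0.0028 -0.0152] [0.044 0.03 ]
scene -0.025 50 [-0.0009 -0.0142] [0.037 0.025]
side -0.085 69 [-0.0026 -0.0248] [0.064 0.043]
side -0.07 71 [-0.0045 -0.02  ] [0.056 0.039]
side -0.055 66 [-0.0042 -0.0177] [0.049 0.035]
side -0.04 53 [-0.0036 -0.0153] [0.041 0.025]
side -0.025 45 [-0.0036 -0.0131] [0.037 0.027]
wrist -0.085 282 [0.0002 0.0227] [0.064 0.047]
wrist -0.07 531 [0.0002 0.0188] [0.058 0.043]
wrist -0.055 547 [0.0005 0.0161] [0.052 0.038]
wrist -0.04 457 [0.001  0.0145] [0.043 0.028]
wrist -0.025 346 [-0.0006  0.0139] [0.036 0.014]
```

Emit:
move_arm --deltas '[{"tx": 0,"ty": 0,"tz": 0.2,"spin": 0,"hand": 1},{"tx": 0,"ty": 0,"tz": 0.5,"spin": 0,"hand": 1},{"tx": 0,"ty": 0,"tz": 0.7,"spin": 0,"hand": 1},{"tx": 0,"ty": 0,"tz": 0.7,"spin": 0,"hand": 1},{"tx": 0,"ty": 0,"tz": 0.6,"spin": 0,"hand": 1},{"tx": 0,"ty": 0,"tz": 0.4,"spin": 0,"hand": 1},{"tx": 0,"ty": 0,"tz": 0.15,"spin": 0,"hand": 1},{"tx": 0,"ty": 0,"tz": 0.05,"spin": 0,"hand": 1},{"tx": 0,"ty": 0,"tz": 0,"spin": 0,"hand": 1},{"tx": 0,"ty": 0,"tz": 0,"spin": 0,"hand": 1}]'

```text
t: 27.92
ee_pos: [0.4585, 0.1392, 0.1165]
eef_rot: [2.22, 2.221, 0.002]
force: [0.4, -0.8, -0.7]
width: 0.0433
grasp_force: 61.2
```

Emit:
move_arm --deltas '[{"tx": 0,"ty": 0,"tz": 0.03,"spin": 0,"hand": 1},{"tx": 0,"ty": 0,"tz": 0.03,"spin": 0,"hand": 1},{"tx": 0,"ty": 0,"tz": 0,"spin": 0,"hand": 1},{"tx": 0,"ty": 0,"tz": 0,"spin": 0,"hand": 1}]'

```text
t: 28.25
ee_pos: [0.4581, 0.1388, 0.1135]
eef_rot: [2.221, 2.221, 0.001]
force: [-0.6, -0.4, -1.5]
width: 0.0436
grasp_force: 61.2
```

Emit:
move_arm --deltas '[{"tx": 0,"ty": 0,"tz": 0.03,"spin": 0,"hand": 1},{"tx": 0,"ty": 0,"tz": 0.03,"spin": 0,"hand": 1},{"tx": 0,"ty": 0,"tz": 0,"spin": 0,"hand": 1},{"tx": 0,"ty": 0,"tz": 0,"spin": 0,"hand": 1}]'

```text
t: 28.58
ee_pos: [0.458, 0.1388, 0.1108]
eef_rot: [-2.221, -2.221, 0.0]
force: [-0.1, -0.1, -1.3]
width: 0.0431
grasp_force: 61.2
```

Emit:
move_arm --deltas '[{"tx": 0,"ty": 0,"tz": 0.03,"spin": 0,"hand": 1},{"tx": 0,"ty": 0,"tz": 0,"spin": 0,"hand": 1},{"tx": 0,"ty": 0,"tz": 0,"spin": 0,"hand": 1}]'

```text
t: 28.83
ee_pos: [0.4583, 0.1389, 0.1104]
eef_rot: [2.221, 2.221, 0.001]
force: [-3.5, -1.3, 9.5]
width: 0.0431
grasp_force: 61.9
```

Contact. Release, rise and inspect.

Emit:
move_arm --deltas '[{"tx": 0,"ty": 0,"tz": -0.01,"spin": 0,"hand": 1},{"tx": 0,"ty": 0,"tz": 0,"spin": 0,"hand": 0.3},{"tx": 0,"ty": 0,"tz": 0,"spin": 0,"hand": 0.1},{"tx": 0,"ty": 0,"tz": 0,"spin": 0,"hand": 0},{"tx": 0,"ty": 0,"tz": 0,"spin": 0,"hand": 0},{"tx": 0,"ty": 0,"tz": -0.4,"spin": 0,"hand": 0},{"tx": 0,"ty": 0,"tz": -0.8,"spin": 0,"hand": 0},{"tx": 0,"ty": 0,"tz": -0.9,"spin": 0,"hand": 0},{"tx": 0,"ty": 0,"tz": -0.9,"spin": 0,"hand": 0},{"tx": 0,"ty": 0,"tz": -0.5,"spin": 0,"hand": 0}]'

```text
t: 29.67
ee_pos: [0.4588, 0.139, 0.2538]
eef_rot: [2.22, 2.22, 0.005]
force: [0.5, -0.5, 0.6]
width: 0.0856
grasp_force: 0.0
```

Emit:
move_arm --deltas '[{"tx": 0,"ty": 0,"tz": 0,"spin": 0,"hand": 0},{"tx": 0,"ty": 0,"tz": 0,"spin": 0,"hand": 0},{"tx": 0,"ty": 0,"tz": 0,"spin": 0,"hand": 0}]'

```text
t: 29.92
ee_pos: [0.4575, 0.1387, 0.2491]
eef_rot: [-2.221, -2.221, 0.002]
force: [0.5, -1.5, 0.5]
width: 0.0855
grasp_force: 0.0
```

```bash
python3 look.py millP,jamP,spiceP,smallP,squat,cork wrist,scene,side 8
```

```text
t 29.92 tcp [0.4575 0.1387 0.2491] [-2.221e+00 -2.221e+00  2.000e-03] w 0.0855 F [ 0.5 -1.5  0.5]
wrist millP side 1628 [0.4575 0.135 ] 0.0056 top 590 [0.4571 0.1388] 0.0172 [0.4576 0.1399 0.1377]
wrist jamP side 226 [0.4588 0.0397] 0.0007 top 1457 [0.4586 0.041 ] 0.0282 [0.4585 0.0427 0.104 ]
wrist spiceP side 335 [ 0.4585 -0.0575] 0.0004 top 500 [ 0.4581 -0.0529] 0.0212 [ 0.4583 -0.0475  0.1239]
wrist smallP
wrist squat side 106 [ 0.463  -0.1631] 0.0006Traceback (most recent call last):
  File "look.py", line 21, in <module>
    a=sys.argv; go(a[1].split(","),a[2].split(","),a[3] if len(a)>3 else None)
                ~~^^^^^^^^^^^^^^^^^^^^^^^^^^^^^^^^^^^^^^^^^^^^^^^^^^^^^^^^^^^^
  File "look.py", line 13, in go
    c,r,z0,z1,zt=T[k]
                 ~^^^
KeyError: 'cork'
```

```bash
python3 look.py smallP,squat scene,side 9; python3 -c "
from h import *
s=bot.get_state(); print(s['qd'].round(3), s['force'].round(1))
a=[cv2.imread(f'pics/{n}9.png')[130:330,130:330] for n in ('scene','side')]
cv2.imwrite('pics/c9.png',np.hstack([cv2.resize(i,(400,400)) for i in a]))"
```

```text
t 29.97 tcp [0.4574 0.1387 0.2488] [-2.221 -2.221  0.003] w 0.0854 F [-0.6  0.1 -0.2]
scene smallP side 373 [ 0.4674 -0.1632] 0.0007 top 302 [ 0.4678 -0.1646] 0.0302 [ 0.4668 -0.1638  0.1275]
scene squat side 317 [ 0.4663 -0.1636] 0.0007 top 194 [ 0.4654 -0.1664] 0.0383 [ 0.458  -0.1792  0.0565]
side smallP side 462 [ 0.4629 -0.1629] 0.0007 top 265 [ 0.4634 -0.1643] 0.0295 [ 0.463  -0.1636  0.1269]
side squat side 372 [ 0.4619 -0.1627] 0.0006 top 211 [ 0.4605 -0.1671] 0.0389 [ 0.4601 -0.1826  0.0563]
[ 0.    -0.004 -0.006 -0.001  0.004 -0.001] [-0.3  0.2 -0.1]
```

View pics/c9.png

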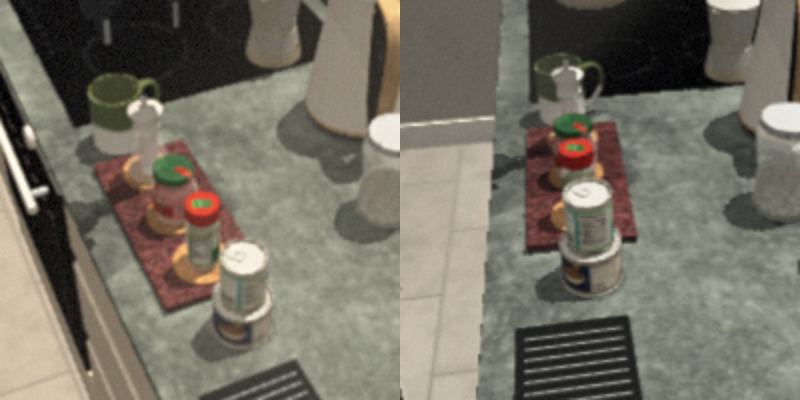

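The picture shows everything upright: mill by the mug (145,140), jam jar in the middle (172,190), spice jar (203,230) beside the tin stack (240,290). Fits put each within about 2 mm of centre, and the arm is clear.

```bash
python3 -c "
from workcell import bot; print(bot.close_job())"
```

```text
the job is handed in; nothing more can be done
None
```

The job is handed in, though no verdict came back: mill (left), jam (middle) and spice (right) stand upright on their coasters with the small tin on the squat tin, each about 2 mm off centre by the last camera fits; the squat tin, mug and rice jar were not disturbed.

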